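# Rotate and restock the studio's three-lane bottle rack

## Robot

A 6-joint arm with a two-finger parallel gripper is mounted at the origin on a cart in front of the work surface, level with it; the furniture and walls round the work are solid. World frame = base frame: x ahead of the robot, y to its left, z up, the work surface at z = 0. Lengths are in m, angles in degrees, forces in N, time in s.
With the tool pointing down it reaches from about 0.35 to 0.875 m from the base axis. Payload 4.2 kg.
Tool frame: the origin (TCP) lies on the centre line of the jaws, within the pads' length; the fingertips stand 25 mm ahead of it and the grasp point (between the pads) lies 6 mm ahead of it (finger_overhang is the distance from the TCP to the fingertips, in m); z points along the fingers, y is the line along which they close (so a half turn about z gives the same grasp; the last joint's range is limited). The gripper opens to 87 mm and grips with 3 to 60 N. Pads are 19 mm wide; open, the fingers measure 117 mm over their backs; the gripper's body (75 mm by 190 mm) begins 51 mm behind the grasp point.
Start: joints at [-55.657, 22.042, 0.453, 0, -68.411, -14.817], TCP at [0.209, -0.589, 0.248] pointing down, gripper open.
Joint ranges: [-179.83, 179.83], [-69.29, 118.12], [-61.27, 80.66], [-181.25, 117.63], [-171.15, -9.14], [-177.46, 177.46]. Speed limits (degrees/s): [159.86, 159.86, 180, 180, 180, 180].

## Interface

Orientations are given as a 3x3 rotation matrix whose columns are the frame's x, y, z axes.
In Python, from station import sense, capture, finish_job, spot_in, tip_of, finger_overhang gives the robot as it stands. The module is installed in compiled form; this text tells all that it offers.
- The arm moves only by the tool servo_tool, never from a script. Its arguments are lists of equal length, an entry for each row: "slide": the shift along the tool's x, y, z in m, a list of three; "spin": the turn about the tool's z in degrees; "grip": the closure, from 0 (fully open) to 1 (shut). A call has exactly 5 rows; each row is the pose to reach, as a shift and turn from the pose commanded when the call began, along the tool's axes at that moment; what a row does not reach only later rows make up. A row lasts 1/12 s, in which the tool goes at most 41.7 mm and 7.16 degrees, less where a joint would pass 70% of its speed; a pose out of reach is approached as far as the arm can. A call with a gripper value outside its range is refused whole. The fingers move at their own pace and stop on an object; the grip force is fixed at half the most. Time passes only in rows, so rows that repeat a pose let the fingers close, or fill a call up. It gives the time, the measured TCP pose, the force, the opening and the grip force at its end, in the units of the state.
- sense(): the state, without advancing time (a new reading comes with each control period).
- capture(name): name is "side" or "top"; returns a dict with "pixels" (480x640x3 uint8, blue, green, red), "depth" (480x640 float32, m along the optical axis (not along the pixel's ray), 0 where there is no reading), "fx", "fy", "cx", "cy" (pixels), "R" (3x3) and "t" (3): a world point X has camera coordinates R X + t. Camera axes: x right, y down, z forward; pixel columns grow to the right and rows downward; lengths in m; the calibration is good to about 2 mm. A picture is of the moment at which its call begins.
- finish_job(): hands the job in; it is judged then, once.
Trained networks look in the newest picture that a camera, given by its name, has taken for a name from the list of things; names that differ only in an ending like _2 or _b are one class to them, and where a whole thing is asked for, a point or a joint stands for the part that bears it (a point fixed in the world has none). Each returns a list of dicts, best first, with "conf" (0 to 1); they miss things now and then, are a little off and sometimes report something else, mostly with a low value. They report only what shows in the picture. A call takes as long as a camera call.
- spot_in(thing, camera): "point" ([x, y, z] in m, in world coordinates, good to about 4 mm: the middle of the surface that is visible of it).
- tip_of(thing, camera): "point" ([x, y, z] in m, in world coordinates, good to about 4 mm: a listed point, or the origin of a listed thing).
The state is a dict: "time_s": time; "joints": joint angles; "joint_velocities": joint speeds; "effort": joint torques, N m; "tcp_pos": TCP position; "ee_rot": TCP orientation; "wrist_force": force on the tool from outside, world axes, zero at the start; "moment": the same for the moment, N m; "gripper_width": opening from 0.0 (shut) to 1.0 (fully open); "gripper_force": force on a finger pad.
Only numpy, scipy, OpenCV 4.12 (cv2) and the standard library are available. Lean on these libraries where they do the work, as an engineer would, in place of code of your own. Each camera call takes 0.05 s, during which the arm holds its last target. There are 200 camera calls.

## Task

Restock the pine bottle rack, oldest to the front: in each outer lane bring the one standing at the back forward to the front stop, then stand the new one of the same kind from the table behind it. Stand the amber varnish bottle at the front stop of the empty middle lane, between the two old ones. Leave all five upright, knock nothing over on the way, and do not shift the open tub of paint.

Things in the scene. Friction and masses are not known exactly. Their poses are not given: they have to be found in the camera images.
- rack: Fixed pine rack, 136 (x) x 230 (y), on two laths 13 high. Origin: centre of its underside; x runs from front stop to back board, y left, z up. Lane floor z=12. Three lanes along x, 58 wide inside, centres y=+72, 0, -72, between rails 14 thick, tops z=24. Front stop (top z=26): inner face x=-56; back board (top z=40): inner face x=+56 (all mm). A lane holds two, one behind the other.
- old_pot: Old stock: squat white plastic paint pot, blank paper band, wide grey ribbed lid; diameter 44 mm, height 64 mm, about 90 g. Starts at the back of one of the rack's outer lanes. Origin: centre of its underside; z up.
- old_ink: Old stock: dark red ink bottle with a fat dark cap; diameter 35 mm, height 81 mm (straight body to about 50 mm, cap 28 mm across), about 60 g. Starts at the back of the other outer lane. Origin: centre of its underside; z up.
- new_pot: New stock: paint pot just like old_pot (diameter 44 mm, height 64 mm), on the open table left of the heap of tubes. Origin: centre of its underside; z up.
- new_ink: New stock: ink bottle just like old_ink (diameter 35 mm, height 81 mm), on the open table left of the heap of tubes. Origin: centre of its underside; z up.
- varnish: Slim amber glass varnish bottle with a narrow black cap and blank paper band; diameter 34 mm, height 100 mm (straight body to 68 mm, cap 22 mm across from 82 mm up), about 90 g; on the open table left of the heap of tubes. Origin: centre of its underside; z up.
- tub: Bystander: open round cream plastic tub with paint in it, diameter 93 mm, height 55 mm, loose on the table near the new stock; to be left where it is. Origin: centre of its underside; z up.

How it is judged (in metres and radians):
At the end, for the whole second after the job is handed in: Old pot and old ink bottle in their own outer lanes and varnish in the middle one, each within 14 mm of the front stop; the new pot and new ink bottle behind the old of their kind in the same lane; all within 14 mm of the lane's centre line, upright (0.08 rad) on the lane floor, still (((y of old_pot in the frame of rack between 0.058 and 0.086 m and y of new_pot in the frame of rack between 0.058 and 0.086 m and y of old_ink in the frame of rack between -0.086 and -0.058 m and y of new_ink in the frame of rack between -0.086 and -0.058 m) or (y of old_pot in the frame of rack between -0.086 and -0.058 m and y of new_pot in the frame of rack between -0.086 and -0.058 m and y of old_ink in the frame of rack between 0.058 and 0.086 m and y of new_ink in the frame of rack between 0.058 and 0.086 m)) and y of varnish in the frame of rack between -0.014 and 0.014 m and x of varnish in the frame of rack between -0.045 and -0.025 m and x of old_pot in the frame of rack between -0.04 and -0.02 m and x of old_ink in the frame of rack between -0.045 and -0.0245 m and x of new_pot in the frame of rack between 0.004 and 0.04 m and x of new_ink in the frame of rack between -0.01 and 0.045 m and distance of each of old_pot, old_ink from where it was at the start of the episode below 0.1 m and z of old_pot in the frame of rack between 0.007 and 0.018 m and angle between each of old_pot, old_ink, new_pot, new_ink, varnish's own z axis and vertical below 0.08 rad and linear speed of each of old_pot, old_ink, new_pot, new_ink, varnish below 0.02 m/s and z of old_ink in the frame of rack between 0.007 and 0.018 m and z of new_pot in the frame of rack between 0.007 and 0.018 m and z of new_ink in the frame of rack between 0.007 and 0.018 m and z of varnish in the frame of rack between 0.007 and 0.018 m); the robot touches nothing.
It fails at once if a pot or bottle is knocked over (angle between any of old_pot, old_ink, new_pot, new_ink, varnish's own z axis and vertical above 0.6 rad).
It fails at once if the tub of paint is shifted by more than 20 mm (distance of tub from where it was at the start of the episode above 0.02 m).
It also fails if it takes over 106 s, if anything falls off the work surface, if the arm or the gripper's body presses on something with over 40 N, if the wrist force passes 120 N, or if a joint passes its speed limit or range.

## Working session

There is one attempt and no reset: what is moved stays moved. The work goes in short steps, Python scripts to look and compute and a tool call to move; the robot and the scene stay as the last step left them, time stands still between calls to the robot, and variables do not carry over. Pictures are saved under pics/ and viewed, at most 14 in all, crops included, and the job is handed in when it is done.

Besides the shell and the picture viewer there is one more tool, called after "Request:" by a JSON object that holds its "fn" and its "kwargs", one argument or row to a line. servo_tool: Moves the arm, as the interface text tells. Its arguments: {"type":"object","properties":{"slide":{"type":"array"},"spin":{"type":"array"},"grip":{"type":"array"}},"required":["slide","spin","grip"]}

```bash
mkdir -p pics
python3 - <<'E'
from station import *
import cv2,numpy as np
s=sense();print(s['time_s'],s['tcp_pos'],np.round(s['ee_rot'],3).tolist(),s['gripper_width'],finger_overhang)
for c in ('top','side'):
    p=capture(c);cv2.imwrite(f'pics/{c}0.png',p['pixels']);np.savez(f'{c}0.npz',**p)
    for n in ('rack','old_pot','old_ink','varnish','tub'):
        print(c,n,[(np.round(d['point'],3).tolist(),round(d['conf'],2)) for d in tip_of(n,c)[:4]])
E
```

```text
0.0 [ 0.20873169 -0.58854779  0.24649064] [[-0.943, -0.334, -0.001], [-0.334, 0.943, 0.002], [0.0, 0.002, -1.0]] 1.003365858882674 0.025
top rack [([0.558, -0.276, 0.018], 0.9)]
top old_pot [([0.579, -0.201, 0.023], 0.85)]
top old_ink [([0.576, -0.345, 0.024], 0.74)]
top varnish [([0.459, 0.25, 0.002], 0.68)]
top tub [([0.449, 0.387, 0.001], 0.84)]
side rack [([0.558, -0.27, 0.014], 0.78)]
side old_pot [([0.577, -0.202, 0.019], 0.74)]
side old_ink [([0.578, -0.344, 0.027], 0.81)]
side varnish [([0.455, 0.251, 0.004], 0.73)]
side tub [([0.446, 0.388, 0.003], 0.87)]
```

View pics/top0.png

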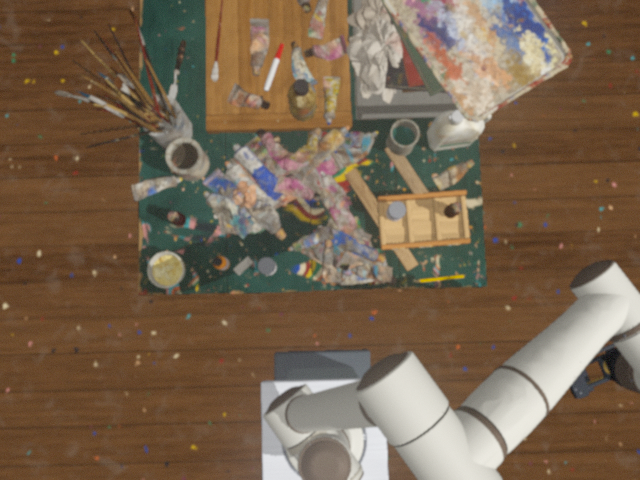

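View pics/side0.png

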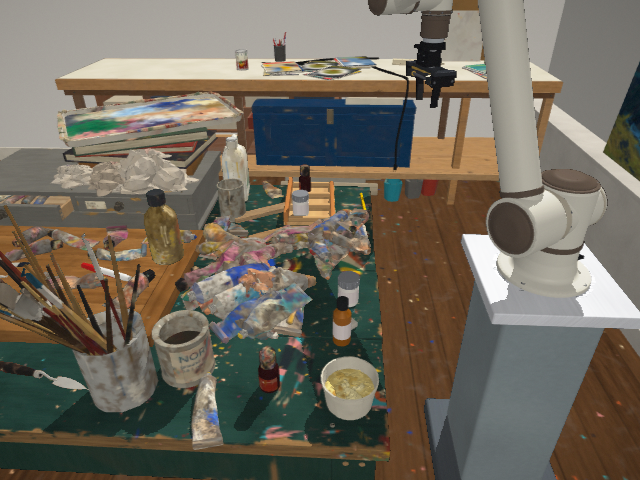

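```bash
cat > h.py <<'E'
import numpy as np,cv2
def cloud(p):
    d=np.asarray(p['depth'],float);v,u=np.mgrid[:480,:640]
    C=np.stack([(u-p['cx'])/p['fx']*d,(v-p['cy'])/p['fy']*d,d],-1)
    W=(C-p['t'])@np.asarray(p['R']); W[d==0]=np.nan
    return W
def near(W,x,y,r,z0,z1):
    m=(np.hypot(W[...,0]-x,W[...,1]-y)<r)&(W[...,2]>z0)&(W[...,2]<z1)
    return W[m]
E
python3 - <<'E'
from station import *
from h import *
T=dict(np.load('top0.npz'));S=dict(np.load('side0.npz'))
W=cloud(T);V=cloud(S)
print('camT',-T['R'].T@T['t'],'camS',-S['R'].T@S['t'])
for n in ('old_pot','old_ink'):
    for c in('top','side'): 
        print(c,n,[(np.round(d['point'],3).tolist(),round(d['conf'],2)) for d in tip_of('new'+n[3:],c)[:5]])
img=T['pixels']
a=cv2.resize(img[190:300,125:325],(800,440),interpolation=cv2.INTER_CUBIC)
b=cv2.resize(img[180:280,360:500],(224,160),interpolation=cv2.INTER_CUBIC)
cv2.imwrite('pics/crop0.png',a)
cv2.imwrite('pics/crop1.png',cv2.resize(img[170:280,350:500],(750,550),interpolation=cv2.INTER_CUBIC))
# rack fit
for z0,z1 in((.018,.032),(.034,.05)):
    q=near(W,.558,-.275,.16,z0,z1); print(z0,len(q),cv2.minAreaRect((q[:,:2]*1000).astype(np.float32)))
# height map rack, mm
np.set_printoptions(linewidth=250)
print((W[188:254:2,372:476:3,2]*1000).round(0).astype(int))
for nm,x,y,h in(('op',.579,-.201,.076),('oi',.577,-.345,.093),('va',.457,.25,.1)):
    for c,w in(('T',W),('S',V)):
        q=near(w,x,y,.04,h-.008,h+.012)
        print(nm,c,len(q),q.mean(0).round(4) if len(q) else '', np.ptp(q,axis=0).round(3) if len(q) else '')
E
```

```text
camT [ 3.51100159e-01 -7.66074548e-04  1.52954012e+00] camS [0.4604295  0.90639252 0.62809911]
top old_pot [([0.448, 0.135, -0.002], 0.78)]
side old_pot [([0.451, 0.137, 0.004], 0.83), ([0.46, 0.253, 0.001], 0.62), ([0.446, 0.389, -0.0], 0.47)]
top old_ink [([0.582, 0.363, -0.0], 0.7)]
side old_ink [([0.579, 0.367, 0.001], 0.9)]
0.018 2550 ((567.8469848632812, -265.46734619140625), (252.47650146484375, 276.40264892578125), 82.14990997314453)
0.034 1217 ((527.6094970703125, -252.68626403808594), (187.11898803710938, 265.329345703125), 2.7744462490081787)
[[ 6 -3 -1 ... -9 -1 -1]
 [-3 -4 -5 ...  7 -6 -2]
 [-3 -2  0 ... -3 -9 -7]
 ...
 [65  0 -9 ...  4 -3  3]
 [65 62 -3 ...  0  0 -5]
 [69 69  5 ...  1 -1 -1]]
op T 153 [ 0.5716 -0.1939  0.0844] [0.042 0.043 0.019]
op S 133 [ 0.5757 -0.186   0.0793] [0.042 0.049 0.02 ]
oi T 86 [ 0.5724 -0.3391  0.0994] [0.026 0.027 0.019]
oi S 69 [ 0.5765 -0.3372  0.0959] [0.027 0.031 0.02 ]
va T 60 [0.4557 0.2551 0.0994] [0.018 0.02  0.014]
va S 107 [0.4592 0.2553 0.0979] [0.02  0.024 0.01 ]<stdin>:19: RuntimeWarning: invalid value encountered in cast
```

View pics/crop0.png

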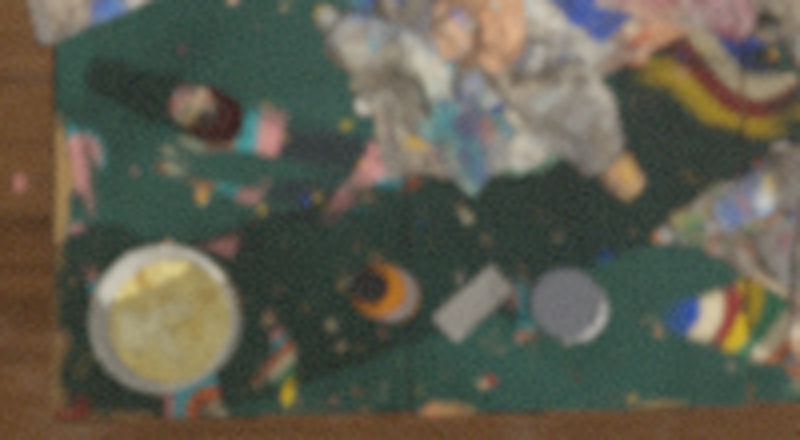

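View pics/crop1.png

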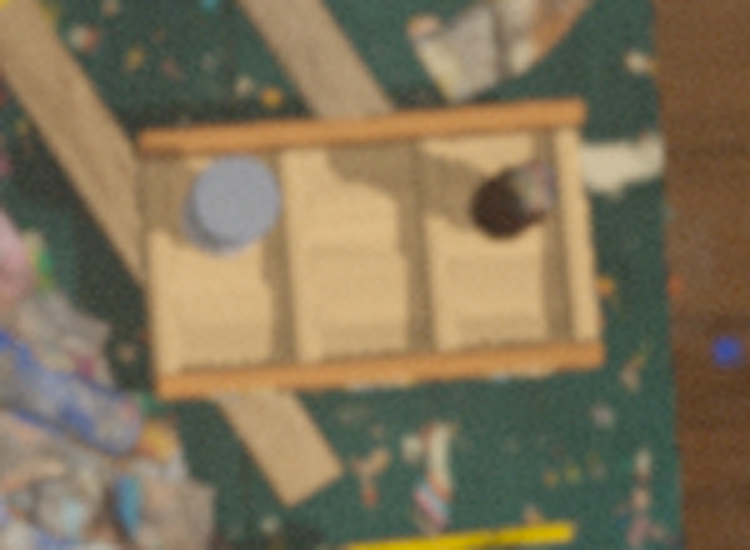

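Run:
```python
from h import *
from scipy.optimize import least_squares
T=dict(np.load('top0.npz'))
R,t=T['R'],T['t']
def pr(X):
    c=X@R.T+t; return np.stack([T['fx']*c[:,0]/c[:,2]+T['cx'],T['fy']*c[:,1]/c[:,2]+T['cy']],1)
# rack-frame pts (y left) and crop px : rack ends at y=+-115
P=np.array([[-56,115,26],[-56,-115,26],[56,115,40],[56,-115,40],[-56,36,24],[-56,-36,24],[56,36,24],[56,-36,24]])/1e3
px=np.array([[159,376],[603,343],[143,155],[585,122],[302,365],[434,353],[289,148],[423,140]])/5+[350,170]-[.4,.4]
def f(q):
    c,s=np.cos(q[2]),np.sin(q[2]);M=np.array([[c,-s,0],[s,c,0],[0,0,1]])
    return (pr(P@M.T+[q[0],q[1],0])-px)
r=least_squares(lambda q:f(q).ravel(),[.558,-.275,.07]);print(r.x,np.degrees(r.x[2]));print(f(r.x).round(1).tolist())
q=r.x;c,s=np.cos(q[2]),np.sin(q[2])
for n,o in(('op',[.578,-.2015]),('oi',[.577,-.3445])):
    d=np.array(o)-q[:2];print(n,[c*d[0]+s*d[1],-s*d[0]+c*d[1]])
for n,o in(('pot',[-.034,.072]),('ink',[-.0375,-.072]),('var',[-.038,0]),('npot',[.020,.072]),('nink',[.018,-.072])):
    print(n,np.round([q[0]+c*o[0]-s*o[1],q[1]+s*o[0]+c*o[1]],4))
# lid centres: fit by backprojecting segmented pixels of lids to known height
def bp(u,v,z):
    d=R.T@np.array([(u-T['cx'])/T['fx'],(v-T['cy'])/T['fy'],1]);o=-R.T@t
    return o+d*(z-o[2])/d[2]
for n,u,v,sc,ou,ov,z in(('newpot lid',569,303,4,125,190,.064),('varn cap',377,287,4,125,190,.1),('newink cap',192,105,4,125,190,.081),('tub',165,317,4,125,190,.055),('box',472,303,4,125,190,0.0),('oldpot lid',236,200,5,350,170,.076),('oldink cap',535,192,5,350,170,.093)):
    print(n,bp(u/sc+ou-.4,v/sc+ov-.4,z).round(4))
W=cloud(T);S=dict(np.load('side0.npz'))
q=W[190+70:190+83,125+112:125+126].reshape(-1,3);print('box z',np.nanmedian(q,0))
```

```text
[ 0.55524432 -0.27119105  0.0419115 ] 2.4013519746867105
[[-0.8, -0.7], [-1.3, -0.2], [-0.5, 0.2], [-0.5, 0.6], [0.8, -0.5], [2.0, -0.0], [-0.2, 0.5], [0.4, 0.2]]
op [np.float64(0.025655694704539364), np.float64(0.06867640964662504)]
oi [np.float64(0.018664983054463024), np.float64(-0.07415611448785031)]
pot [ 0.5183 -0.2007]
ink [ 0.5208 -0.3447]
var [ 0.5173 -0.2728]
npot [ 0.5722 -0.1984]
nink [ 0.5762 -0.3424]
newpot lid [0.4451 0.1347 0.064 ]
varn cap [0.456  0.2497 0.1   ]
newink cap [0.5757 0.3686 0.081 ]
tub [0.444  0.3928 0.055 ]
box [0.451  0.2046 0.    ]
oldpot lid [ 0.5762 -0.1976  0.076 ]
oldink cap [ 0.5734 -0.3446  0.093 ]
box z [0.4487213  0.20156996 0.00906219]
```

Request:
{"fn": "servo_tool", "kwargs": {
  "slide": [
    [-0.039,0.0098,0],
    [-0.078,0.0196,0],
    [-0.117,0.0294,0],
    [-0.156,0.0392,0],
    [-0.195,0.049,0]
  ],
  "spin": [3.3,6.6,9.9,13.2,16.5],
  "grip": [0,0,0,0,0]
}}

```text
time_s: 1.22
tcp_pos: [0.3776, -0.4765, 0.2478]
ee_rot: [[-0.999, -0.05, 0.0], [-0.05, 0.999, -0.0], [-0.0, -0.0, -1.0]]
wrist_force: [0.2, -0.8, -0.4]
gripper_width: 1.004
gripper_force: 0.0
```

Request:
{"fn": "servo_tool", "kwargs": {
  "slide": [
    [0,0,0],
    [0,0,0],
    [0,0,0],
    [0,0,0],
    [0,0,0]
  ],
  "spin": [0,0,0,0,0],
  "grip": [0,0,0,0,0]
}}

```text
time_s: 1.63
tcp_pos: [0.3753, -0.4784, 0.2475]
ee_rot: [[-0.999, -0.051, -0.0], [-0.051, 0.999, 0.0], [0.0, 0.0, -1.0]]
wrist_force: [0.7, -1.0, -0.1]
gripper_width: 0.998
gripper_force: 0.0
```

Request:
{"fn": "servo_tool", "kwargs": {
  "slide": [
    [-0.03,0.018,0],
    [-0.06,0.036,0],
    [-0.09,0.054,0],
    [-0.12,0.072,0],
    [-0.15,0.09,0]
  ],
  "spin": [0,0,0,0,0],
  "grip": [0,0,0,0,0]
}}

```text
time_s: 2.05
tcp_pos: [0.5216, -0.3801, 0.2477]
ee_rot: [[-0.999, -0.051, 0.0], [-0.051, 0.999, -0.0], [-0.0, -0.0, -1.0]]
wrist_force: [0.2, -0.5, -0.1]
gripper_width: 0.996
gripper_force: 0.0
```

Request:
{"fn": "servo_tool", "kwargs": {
  "slide": [
    [-0.03,0.017,0],
    [-0.057,0.034,0],
    [-0.057,0.034,0.03],
    [-0.057,0.034,0.065],
    [-0.057,0.034,0.09]
  ],
  "spin": [0,0,0,0,0],
  "grip": [0,0,0,0,0]
}}

```text
time_s: 2.47
tcp_pos: [0.5755, -0.3429, 0.155]
ee_rot: [[-0.999, -0.052, -0.002], [-0.052, 0.999, 0.002], [0.002, 0.002, -1.0]]
wrist_force: [-0.3, 0.7, -0.9]
gripper_width: 1.0
gripper_force: 0.0
```

Run:
```python
from station import *
from h import *
print(sense()['tcp_pos'].round(4))
p=capture('side');cv2.imwrite('pics/s1.png',cv2.resize(p['pixels'][130:250,200:420],(770,420),interpolation=cv2.INTER_CUBIC))
print(tip_of('old_ink','side')[:3])
```

```text
[ 0.5755 -0.3429  0.155 ]
[{'point': [0.5799, -0.3429, 0.0275], 'conf': 0.64}]
```

View pics/s1.png

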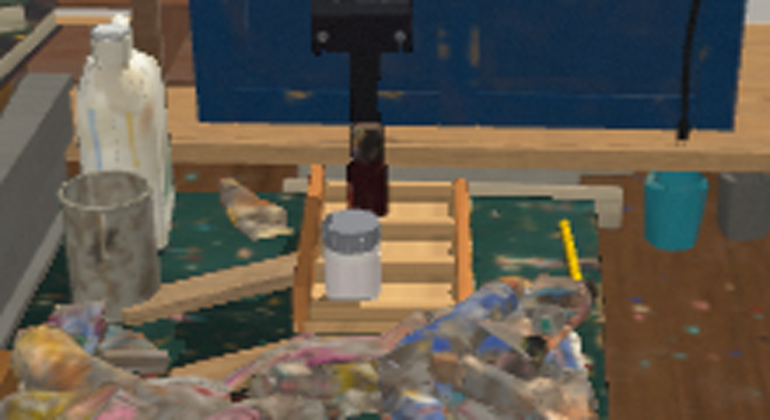

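Request:
{"fn": "servo_tool", "kwargs": {
  "slide": [
    [0,0,0.035],
    [0,0,0.07],
    [0,0,0.099],
    [0,0,0.099],
    [0,0,0.099]
  ],
  "spin": [0,0,0,0,0],
  "grip": [0,0,0,0,0.6]
}}

```text
time_s: 2.98
tcp_pos: [0.5757, -0.3445, 0.0582]
ee_rot: [[-0.999, -0.051, -0.002], [-0.051, 0.999, -0.0], [0.002, -0.0, -1.0]]
wrist_force: [1.0, -8.5, -16.4]
gripper_width: 0.98
gripper_force: 30.0
```

Request:
{"fn": "servo_tool", "kwargs": {
  "slide": [
    [0,0,0],
    [0,0,0],
    [0,0,0],
    [0,0,0],
    [0,0,0]
  ],
  "spin": [0,0,0,0,0],
  "grip": [0.7,0.8,0.8,0.8,0.8]
}}

```text
time_s: 3.4
tcp_pos: [0.5757, -0.3445, 0.0582]
ee_rot: [[-0.999, -0.051, -0.0], [-0.051, 0.999, -0.0], [0.001, -0.0, -1.0]]
wrist_force: [0.9, -6.5, -14.6]
gripper_width: 0.98
gripper_force: 30.0
```

Request:
{"fn": "servo_tool", "kwargs": {
  "slide": [
    [0,0,0],
    [0,0,0],
    [0,0,-0.004],
    [0,0,-0.012],
    [0,0,-0.016]
  ],
  "spin": [0,0,0,0,0],
  "grip": [0,0,0,0,0]
}}

```text
time_s: 3.82
tcp_pos: [0.5779, -0.3432, 0.0778]
ee_rot: [[-0.999, -0.053, 0.004], [-0.053, 0.999, -0.002], [-0.004, -0.002, -1.0]]
wrist_force: [0.2, -1.3, 0.7]
gripper_width: 1.001
gripper_force: 0.0
```

Run:
```python
from h import *
from station import *
from scipy.optimize import least_squares
print({k:sense()[k] for k in('tcp_pos','wrist_force','gripper_width')})
T=dict(np.load('top0.npz'))
R,t=T['R'],T['t']
def pr(X):
    c=X@R.T+t; return np.stack([T['fx']*c[:,0]/c[:,2]+T['cx'],T['fy']*c[:,1]/c[:,2]+T['cy']],1)
P=np.array([[-56,115,26],[-56,-115,26],[56,115,40],[56,-115,40],[-56,36,24],[-56,-36,24],[56,36,24],[56,-36,24]])/1e3
px=np.array([[159,376],[603,343],[143,155],[585,122],[302,365],[434,353],[289,148],[423,140]])/5+[350,170]-[.4,.4]
def f(q):
    c,s=np.cos(q[2]),np.sin(q[2]);M=np.array([[c,-s,0],[s,c,0],[0,0,1]])
    return (pr(P@M.T+[q[0],q[1],.013])-px)
r=least_squares(lambda q:f(q).ravel(),[.558,-.275,.07]);q=r.x;print(q,np.degrees(q[2]),f(q).round(1).tolist())
c,s=np.cos(q[2]),np.sin(q[2])
for n,o in(('pot',[-.031,.072]),('ink',[-.036,-.072]),('var',[-.035,0]),('npot',[.019,.072]),('nink',[.014,-.072])):
    print(n,np.round([q[0]+c*o[0]-s*o[1],q[1]+s*o[0]+c*o[1]],4))
def bp(u,v,z):
    d=R.T@np.array([(u-T['cx'])/T['fx'],(v-T['cy'])/T['fy'],1]);o=-R.T@t
    return o+d*(z-o[2])/d[2]
for n,u,v,z in(('op',236,200,.089),('oi',535,192,.106)): print(n,bp(u/5+349.6,v/5+169.6,z))
```

```text
{'tcp_pos': array([ 0.57788325, -0.34322206,  0.07782089]), 'wrist_force': array([ 0.16923977, -1.25013913,  0.70436862]), 'gripper_width': 1.0008962206843464}
[ 0.55348451 -0.26884884  0.04200806] 2.4068845084406156 [[-1.1, -0.4], [-0.9, -0.1], [-0.9, -0.0], [-0.1, 0.4], [0.7, -0.3], [2.2, 0.1], [-0.4, 0.3], [0.5, 0.0]]
pot [ 0.5195 -0.1982]
ink [ 0.5205 -0.3423]
var [ 0.5185 -0.2703]
npot [ 0.5694 -0.1961]
nink [ 0.5705 -0.3402]
op [ 0.57419824 -0.19580263  0.089     ]
oi [ 0.57134117 -0.3414551   0.106     ]
```

Request:
{"fn": "servo_tool", "kwargs": {
  "slide": [
    [0,0,0],
    [0,0,0.002],
    [0,0,0.002],
    [0,0,0.002],
    [0,0,0.002]
  ],
  "spin": [0,0,0,0,0],
  "grip": [0.4,0.7,0.8,0.8,0.8]
}}

```text
time_s: 4.23
tcp_pos: [0.5763, -0.3427, 0.0721]
ee_rot: [[-0.999, -0.053, -0.001], [-0.053, 0.999, 0.0], [0.001, 0.0, -1.0]]
wrist_force: [0.1, -0.4, 0.4]
gripper_width: 0.709
gripper_force: 0.0
```

Request:
{"fn": "servo_tool", "kwargs": {
  "slide": [
    [0,0,0],
    [0,0,0],
    [0,0,0],
    [0,0,0],
    [0,0,0]
  ],
  "spin": [0,0,0,0,0],
  "grip": [0.8,0.8,0.8,0.8,0.8]
}}

```text
time_s: 4.65
tcp_pos: [0.5765, -0.3429, 0.0725]
ee_rot: [[-0.999, -0.053, -0.0], [-0.053, 0.999, 0.0], [0.0, 0.0, -1.0]]
wrist_force: [0.3, -0.7, 0.3]
gripper_width: 0.386
gripper_force: 30.0
```

Request:
{"fn": "servo_tool", "kwargs": {
  "slide": [
    [0,0,-0.005],
    [0.015,0,-0.005],
    [0.035,0,-0.005],
    [0.05,0.001,-0.005],
    [0.05,0.001,-0.005]
  ],
  "spin": [0,0,0,0,0],
  "grip": [0.8,0.8,0.8,0.8,0.8]
}}

```text
time_s: 5.07
tcp_pos: [0.5235, -0.3442, 0.0776]
ee_rot: [[-0.999, -0.051, -0.003], [-0.051, 0.999, 0.002], [0.003, 0.002, -1.0]]
wrist_force: [-0.7, 0.6, -1.2]
gripper_width: 0.383
gripper_force: 30.0
```

Request:
{"fn": "servo_tool", "kwargs": {
  "slide": [
    [0,0,0.002],
    [0.001,0,0.004],
    [0.002,0,0.005],
    [0.003,0,0.005],
    [0.003,0,0.005]
  ],
  "spin": [0,0,0,0,0],
  "grip": [0.8,0.8,0.8,0.8,0.8]
}}

```text
time_s: 5.48
tcp_pos: [0.524, -0.3447, 0.0725]
ee_rot: [[-0.999, -0.053, 0.0], [-0.053, 0.999, -0.0], [-0.0, -0.0, -1.0]]
wrist_force: [0.7, 0.8, 0.2]
gripper_width: 0.385
gripper_force: 30.0
```

Run:
```python
from station import *
from h import *
s=sense();print(s['tcp_pos'].round(4),s['wrist_force'],s['moment'])
p=capture('side')
print(tip_of('old_ink','side')[:2],tip_of('rack','side')[:1])
cv2.imwrite('pics/s2.png',cv2.resize(p['pixels'][140:240,240:400],(800,500),interpolation=cv2.INTER_CUBIC))
```

```text
[ 0.524  -0.3447  0.0725] [0.65975668 0.75914148 0.19489761] [-0.04198881 -0.08464859 -0.01758013]
[{'point': [0.528, -0.3467, 0.0259], 'conf': 0.48}] [{'point': [0.5601, -0.2692, 0.0112], 'conf': 0.81}]
```

View pics/s2.png

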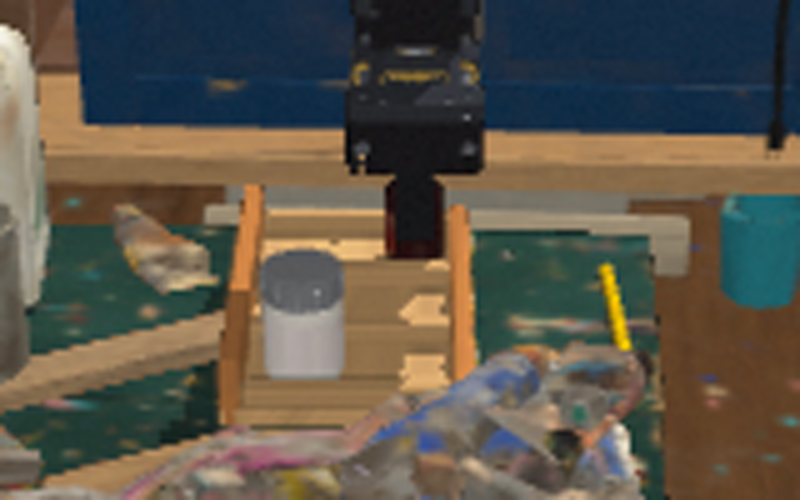

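Request:
{"fn": "servo_tool", "kwargs": {
  "slide": [
    [0.002,0,0],
    [0.003,0,0],
    [0.003,0,0],
    [0.003,0,0],
    [0.003,0,0]
  ],
  "spin": [0,0,0,0,0],
  "grip": [0.8,0.8,0.4,0.3,0.3]
}}

```text
time_s: 6.05
tcp_pos: [0.5203, -0.3449, 0.0726]
ee_rot: [[-0.999, -0.053, -0.0], [-0.053, 0.999, 0.0], [0.0, 0.0, -1.0]]
wrist_force: [-0.7, 1.3, -1.1]
gripper_width: 0.532
gripper_force: 0.0
```

Request:
{"fn": "servo_tool", "kwargs": {
  "slide": [
    [0,0,0],
    [0,0,-0.015],
    [0,0,-0.04],
    [0,0,-0.075],
    [0,0,-0.08]
  ],
  "spin": [0,0,0,0,0],
  "grip": [0.3,0.3,0.2,0,0]
}}

```text
time_s: 6.47
tcp_pos: [0.5234, -0.3466, 0.1589]
ee_rot: [[-0.998, -0.054, 0.009], [-0.054, 0.999, -0.006], [-0.009, -0.006, -1.0]]
wrist_force: [0.6, -1.4, 1.2]
gripper_width: 0.848
gripper_force: 0.0
```

Request:
{"fn": "servo_tool", "kwargs": {
  "slide": [
    [-0.015,0.035,0],
    [-0.03,0.07,0],
    [-0.047,0.105,0],
    [-0.062,0.14,0],
    [-0.062,0.143,0]
  ],
  "spin": [0,0,0,0,0],
  "grip": [0,0,0,0,0]
}}

```text
time_s: 6.88
tcp_pos: [0.5772, -0.1941, 0.1529]
ee_rot: [[-0.998, -0.058, 0.002], [-0.058, 0.998, 0.0], [-0.002, 0.0, -1.0]]
wrist_force: [-0.1, -0.8, -0.1]
gripper_width: 0.997
gripper_force: 0.0
```

Run:
```python
from station import *
from h import *
s=sense();print(s['tcp_pos'].round(4),s['wrist_force'])
p=capture('side')
for n in('old_ink','old_pot'):print(tip_of(n,'side')[:2])
cv2.imwrite('pics/s3.png',cv2.resize(p['pixels'][140:240,240:400],(800,500),interpolation=cv2.INTER_CUBIC))
```

```text
[ 0.5772 -0.1941  0.1529] [-0.06948289 -0.84341738 -0.14248661]
[{'point': [0.5221, -0.3469, 0.0275], 'conf': 0.62}]
[{'point': [0.5785, -0.1981, 0.0206], 'conf': 0.81}]
```

View pics/s3.png

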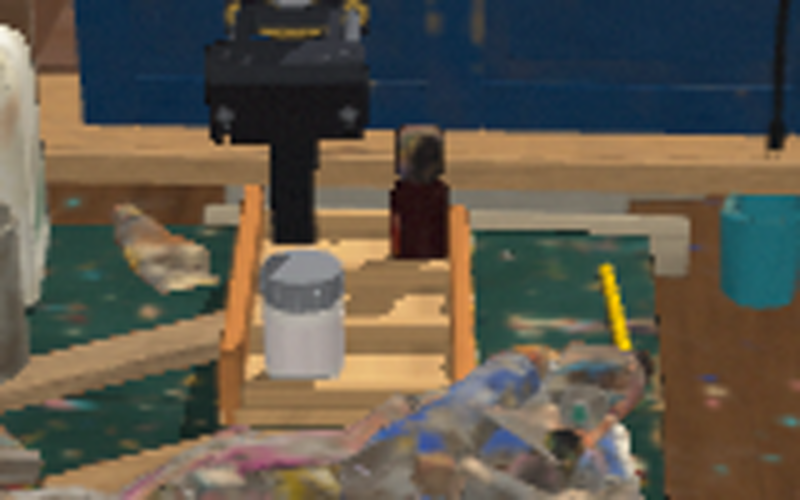

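Request:
{"fn": "servo_tool", "kwargs": {
  "slide": [
    [0,0,0.035],
    [0,0,0.07],
    [0,0,0.08],
    [0,0,0.08],
    [0,0,0.08]
  ],
  "spin": [0,0,0,0,0],
  "grip": [0,0,0,0.4,0.7]
}}

```text
time_s: 7.45
tcp_pos: [0.575, -0.2, 0.0729]
ee_rot: [[-0.999, -0.052, -0.0], [-0.052, 0.999, -0.001], [0.0, -0.001, -1.0]]
wrist_force: [0.5, 0.4, 0.1]
gripper_width: 0.922
gripper_force: 0.0
```

Request:
{"fn": "servo_tool", "kwargs": {
  "slide": [
    [0,0,0],
    [0,0,0],
    [0,0,0],
    [0,0,0],
    [0,0,0]
  ],
  "spin": [0,0,0,0,0],
  "grip": [0.8,0.8,0.8,0.8,0.8]
}}

```text
time_s: 7.87
tcp_pos: [0.5752, -0.1988, 0.0734]
ee_rot: [[-0.999, -0.053, 0.001], [-0.053, 0.999, -0.0], [-0.001, -0.0, -1.0]]
wrist_force: [-0.3, -0.4, 0.1]
gripper_width: 0.553
gripper_force: 0.0
```

Request:
{"fn": "servo_tool", "kwargs": {
  "slide": [
    [0,0,0],
    [0,0,0],
    [0,0,-0.005],
    [0.015,0.001,-0.005],
    [0.035,0.002,-0.005]
  ],
  "spin": [0,0,0,0,0],
  "grip": [0.8,0.8,0.8,0.8,0.8]
}}

```text
time_s: 8.28
tcp_pos: [0.5409, -0.1985, 0.0777]
ee_rot: [[-0.999, -0.053, 0.002], [-0.053, 0.999, -0.0], [-0.002, -0.0, -1.0]]
wrist_force: [0.3, 0.1, -1.2]
gripper_width: 0.491
gripper_force: 29.9
```

Request:
{"fn": "servo_tool", "kwargs": {
  "slide": [
    [0.017,0.001,0],
    [0.017,0.001,0],
    [0.017,0.001,0.003],
    [0.017,0.001,0.005],
    [0.017,0.001,0.005]
  ],
  "spin": [0,0,0,0,0],
  "grip": [0.8,0.8,0.8,0.8,0.8]
}}

```text
time_s: 8.7
tcp_pos: [0.5237, -0.1987, 0.073]
ee_rot: [[-0.999, -0.054, 0.001], [-0.054, 0.999, -0.001], [-0.0, -0.001, -1.0]]
wrist_force: [-1.5, -0.3, 3.0]
gripper_width: 0.489
gripper_force: 30.0
```

Run:
```python
from station import *
from h import *
s=sense();print(s['tcp_pos'].round(4),s['wrist_force'],s['gripper_width'])
p=capture('side')
for n in('old_ink','old_pot'):print(tip_of(n,'side')[:2])
cv2.imwrite('pics/s4.png',cv2.resize(p['pixels'][140:240,240:400],(800,500),interpolation=cv2.INTER_CUBIC))
```

```text
[ 0.5237 -0.1987  0.073 ] [-1.51247421 -0.25531512  3.02045967] 0.48913958337721075
[]
[{'point': [0.5306, -0.1971, 0.0206], 'conf': 0.67}]
```

View pics/s4.png

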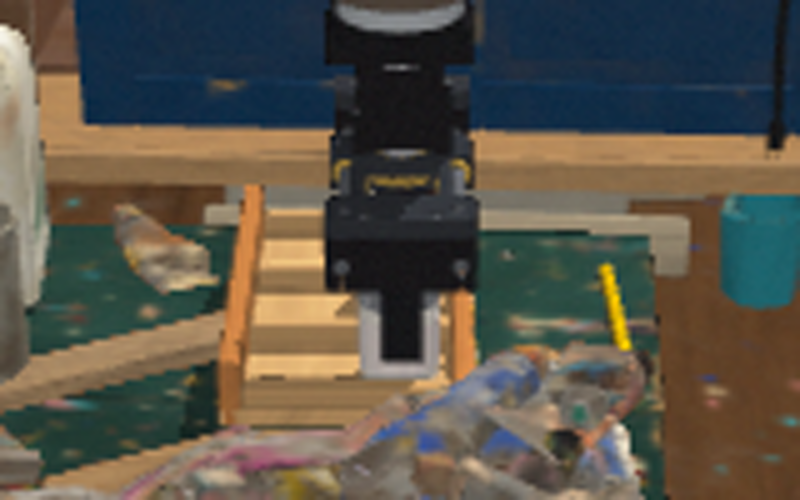

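Request:
{"fn": "servo_tool", "kwargs": {
  "slide": [
    [0.003,0,0],
    [0.005,0,0],
    [0.005,0,0],
    [0.005,0,0],
    [0.005,0,0]
  ],
  "spin": [0,0,0,0,0],
  "grip": [0.8,0.8,0.4,0.2,0.2]
}}

```text
time_s: 9.27
tcp_pos: [0.5169, -0.1987, 0.0719]
ee_rot: [[-0.999, -0.052, -0.002], [-0.052, 0.999, 0.001], [0.002, 0.001, -1.0]]
wrist_force: [0.0, 0.3, -0.2]
gripper_width: 0.638
gripper_force: 0.0
```

Request:
{"fn": "servo_tool", "kwargs": {
  "slide": [
    [0,0,0],
    [0,0,-0.005],
    [0,0,-0.035],
    [0,0,-0.07],
    [0,0,-0.105]
  ],
  "spin": [0,0,0,0,0],
  "grip": [0.2,0.2,0.2,0,0]
}}

```text
time_s: 9.68
tcp_pos: [0.517, -0.1988, 0.1783]
ee_rot: [[-0.999, -0.053, -0.003], [-0.053, 0.999, 0.0], [0.003, 0.0, -1.0]]
wrist_force: [1.6, -0.0, 0.9]
gripper_width: 0.88
gripper_force: 0.0
```

Run:
```python
from station import *
from h import *
s=sense();print(s['time_s'],s['tcp_pos'].round(4),s['wrist_force'])
R=s['ee_rot']
for i in range(3):
  capture('side')
  for n in('old_ink','old_pot','rack','varnish','new_pot','new_ink'):print(n,[(d['point'],d['conf']) for d in tip_of(n,'side')[:3]])
```

```text
9.6833 [ 0.517  -0.1988  0.1783] [ 1.59785148 -0.0476634   0.89132852]
old_ink [([0.5242, -0.3416, 0.0253], 0.61)]
old_pot [([0.5232, -0.2013, 0.0248], 0.9)]
rack [([0.5596, -0.2687, 0.016], 0.67)]
varnish [([0.4596, 0.2517, 0.0026], 0.71)]
new_pot [([0.4473, 0.1363, 0.0049], 0.7)]
new_ink [([0.5812, 0.3674, 0.0014], 0.9), ([0.5232, -0.343, 0.0252], 0.67)]
old_ink [([0.5232, -0.3443, 0.0244], 0.7)]
old_pot [([0.5233, -0.1975, 0.0197], 0.72)]
rack [([0.56, -0.2677, 0.014], 0.73)]
varnish [([0.4603, 0.2547, 0.0012], 0.58)]
new_pot [([0.446, 0.1388, 0.0039], 0.76)]
new_ink [([0.5802, 0.3674, -0.0014], 0.7)]
old_ink [([0.5239, -0.3457, 0.0256], 0.48)]
old_pot [([0.5242, -0.2002, 0.0203], 0.72)]
rack [([0.5564, -0.2693, 0.0128], 0.81)]
varnish [([0.4599, 0.2524, 0.002], 0.96)]
new_pot [([0.4508, 0.1383, 0.0025], 0.72), ([0.5576, -0.266, 0.0128], 0.36)]
new_ink [([0.5813, 0.3685, 0.0004], 0.75)]
```

Run:
```python
from h import *
W=cloud(dict(np.load('top0.npz')))
m=(W[...,1]>-.1)&(W[...,1]<.33)&(W[...,0]>.4)&(W[...,0]<.62);print('heap max',np.nanpercentile(W[m][:,2],[50,95,99.5]))
for n,x,y in(('ink',.58,.367),('pot',.448,.137),('var',.4585,.252)):
  for dx in(0,):
    print(n,[(dy,np.nanpercentile(near(W,x+.0,y+dy/1e3,.013,-.05,.3)[:,2],[50,95]).round(3).tolist()) for dy in(-95,-70,-50,-40,40,50,70,95)])
```

```text
heap max [0.00520333 0.07026942 0.09549089]
ink [(-95, [0.022, 0.038]), (-70, [-0.0, 0.005]), (-50, [-0.0, 0.006]), (-40, [-0.001, 0.006]), (40, [-0.0, 0.006]), (50, [-0.001, 0.006]), (70, [-0.001, 0.005]), (95, [-0.0, 0.005])]
pot [(-95, [-0.001, 0.004]), (-70, [-0.001, 0.003]), (-50, [-0.001, 0.004]), (-40, [-0.001, 0.003]), (40, [0.0, 0.013]), (50, [0.006, 0.016]), (70, [0.01, 0.017]), (95, [0.002, 0.069])]
var [(-95, [0.059, 0.067]), (-70, [0.004, 0.016]), (-50, [0.01, 0.017]), (-40, [0.004, 0.015]), (40, [-0.0, 0.004]), (50, [0.0, 0.005]), (70, [0.0, 0.005]), (95, [-0.0, 0.054])]
```

Request:
{"fn": "servo_tool", "kwargs": {
  "slide": [
    [-0.004,0.035,-0.01],
    [-0.008,0.075,-0.02],
    [-0.012,0.115,-0.03],
    [-0.016,0.155,-0.03],
    [-0.02,0.195,-0.03]
  ],
  "spin": [0,0,0,0,0],
  "grip": [0,0,0,0,0]
}}

```text
time_s: 11.15
tcp_pos: [0.5277, -0.0012, 0.2086]
ee_rot: [[-0.999, -0.052, 0.002], [-0.052, 0.999, 0.001], [-0.002, 0.0, -1.0]]
wrist_force: [1.6, 0.0, -0.2]
gripper_width: 0.999
gripper_force: 0.0
```

Request:
{"fn": "servo_tool", "kwargs": {
  "slide": [
    [-0.008,0.04,0],
    [-0.016,0.08,0],
    [-0.024,0.12,0],
    [-0.032,0.16,0],
    [-0.04,0.2,0]
  ],
  "spin": [0,0,0,0,0],
  "grip": [0,0,0,0,0]
}}

```text
time_s: 11.57
tcp_pos: [0.5567, 0.2009, 0.2078]
ee_rot: [[-0.999, -0.053, 0.0], [-0.053, 0.999, 0.0], [-0.0, 0.0, -1.0]]
wrist_force: [1.2, -0.5, -0.4]
gripper_width: 0.997
gripper_force: 0.0
```

Request:
{"fn": "servo_tool", "kwargs": {
  "slide": [
    [-0.007,0.04,0],
    [-0.014,0.08,0],
    [-0.02,0.12,0],
    [-0.026,0.15,0],
    [-0.03,0.165,0]
  ],
  "spin": [0,0,0,0,0],
  "grip": [0,0,0,0,0]
}}

```text
time_s: 11.98
tcp_pos: [0.5779, 0.3691, 0.2068]
ee_rot: [[-0.998, -0.056, 0.0], [-0.056, 0.998, 0.0], [-0.0, 0.0, -1.0]]
wrist_force: [0.7, 0.5, -0.1]
gripper_width: 1.001
gripper_force: 0.0
```

Request:
{"fn": "servo_tool", "kwargs": {
  "slide": [
    [0,0,0.035],
    [0,0,0.075],
    [0,0,0.115],
    [0,0,0.15],
    [0,0,0.158]
  ],
  "spin": [0,0,0,0,0],
  "grip": [0,0,0,0,0.2]
}}

```text
time_s: 12.4
tcp_pos: [0.5746, 0.3624, 0.0424]
ee_rot: [[-0.999, -0.052, -0.01], [-0.051, 0.999, -0.008], [0.01, -0.007, -1.0]]
wrist_force: [-0.6, -0.3, -0.9]
gripper_width: 0.976
gripper_force: 0.0
```

Request:
{"fn": "servo_tool", "kwargs": {
  "slide": [
    [0,0,0],
    [0,0,0],
    [0,0,0],
    [0,0,0],
    [0,0,0]
  ],
  "spin": [0,0,0,0,0],
  "grip": [0.8,0.8,0.8,0.8,0.8]
}}

```text
time_s: 12.82
tcp_pos: [0.5791, 0.366, 0.0522]
ee_rot: [[-0.999, -0.053, 0.003], [-0.053, 0.999, 0.003], [-0.003, 0.003, -1.0]]
wrist_force: [0.5, 0.1, 0.7]
gripper_width: 0.63
gripper_force: 0.0
```

Request:
{"fn": "servo_tool", "kwargs": {
  "slide": [
    [0,0,0],
    [0,0,0],
    [0,0,0],
    [0,0,0],
    [0,0,0]
  ],
  "spin": [0,0,0,0,0],
  "grip": [0.8,0.8,0.8,0.8,0.8]
}}

```text
time_s: 13.23
tcp_pos: [0.5783, 0.3654, 0.0501]
ee_rot: [[-0.999, -0.053, 0.001], [-0.053, 0.999, 0.0], [-0.001, 0.0, -1.0]]
wrist_force: [-0.8, -0.3, 2.7]
gripper_width: 0.382
gripper_force: 30.0
```

Run:
```python
from station import *
from h import *
s=sense();print(s['time_s'],s['tcp_pos'].round(4),s['wrist_force'],s['gripper_width'])
p=capture('side')
print(tip_of('new_ink','side')[:2])
cv2.imwrite('pics/s5.png',p['pixels'][240:480,180:420])
```

```text
13.2333 [0.5783 0.3654 0.0501] [-0.78747717 -0.30210918  2.73332775] 0.38246224859547906
[{'point': [0.5785, 0.3666, 0.0011], 'conf': 0.61}]
```

View pics/s5.png

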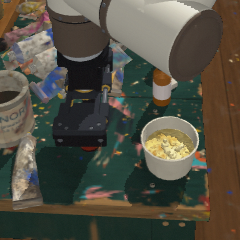

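Request:
{"fn": "servo_tool", "kwargs": {
  "slide": [
    [0,0,-0.02],
    [0,0,-0.055],
    [0,0,-0.09],
    [0,0,-0.125],
    [0,-0.02,-0.15]
  ],
  "spin": [0,0,0,0,0],
  "grip": [0.8,0.8,0.8,0.8,0.8]
}}

```text
time_s: 13.75
tcp_pos: [0.5797, 0.3479, 0.2023]
ee_rot: [[-0.998, -0.056, 0.004], [-0.056, 0.998, 0.003], [-0.004, 0.002, -1.0]]
wrist_force: [0.7, 0.1, -0.2]
gripper_width: 0.387
gripper_force: 30.0
```

Request:
{"fn": "servo_tool", "kwargs": {
  "slide": [
    [0.002,-0.035,0],
    [0.004,-0.073,0],
    [0.006,-0.111,0],
    [0.008,-0.15,0],
    [0.01,-0.19,0]
  ],
  "spin": [0,0,0,0,0],
  "grip": [0.8,0.8,0.8,0.8,0.8]
}}

```text
time_s: 14.17
tcp_pos: [0.5784, 0.1532, 0.199]
ee_rot: [[-0.999, -0.053, -0.001], [-0.053, 0.999, -0.0], [0.001, -0.0, -1.0]]
wrist_force: [0.6, -0.7, -0.7]
gripper_width: 0.384
gripper_force: 30.0
```

Request:
{"fn": "servo_tool", "kwargs": {
  "slide": [
    [0.002,-0.04,0],
    [0.004,-0.08,0],
    [0.006,-0.12,0],
    [0.008,-0.16,0],
    [0.01,-0.2,0]
  ],
  "spin": [0,0,0,0,0],
  "grip": [0.8,0.8,0.8,0.8,0.8]
}}

```text
time_s: 14.58
tcp_pos: [0.579, -0.0472, 0.1991]
ee_rot: [[-0.999, -0.053, -0.001], [-0.053, 0.999, 0.0], [0.001, 0.0, -1.0]]
wrist_force: [1.7, -0.7, -0.3]
gripper_width: 0.385
gripper_force: 30.0
```

Request:
{"fn": "servo_tool", "kwargs": {
  "slide": [
    [0.002,-0.04,0],
    [0.004,-0.08,0],
    [0.006,-0.12,0],
    [0.008,-0.16,0],
    [0.01,-0.195,0]
  ],
  "spin": [0,0,0,0,0],
  "grip": [0.8,0.8,0.8,0.8,0.8]
}}

```text
time_s: 15.0
tcp_pos: [0.5793, -0.2429, 0.1989]
ee_rot: [[-0.999, -0.052, -0.001], [-0.052, 0.999, 0.0], [0.001, 0.0, -1.0]]
wrist_force: [1.6, 0.2, -0.5]
gripper_width: 0.387
gripper_force: 30.0
```

Request:
{"fn": "servo_tool", "kwargs": {
  "slide": [
    [0.004,-0.035,0],
    [0.007,-0.07,0],
    [0.0095,-0.098,0],
    [0.0095,-0.103,0],
    [0.0095,-0.103,0]
  ],
  "spin": [0,0,0,0,0],
  "grip": [0.8,0.8,0.8,0.8,0.8]
}}

```text
time_s: 15.42
tcp_pos: [0.5751, -0.3458, 0.1981]
ee_rot: [[-0.999, -0.049, -0.002], [-0.049, 0.999, 0.001], [0.002, 0.001, -1.0]]
wrist_force: [-0.3, 0.8, -1.4]
gripper_width: 0.383
gripper_force: 30.0
```

Request:
{"fn": "servo_tool", "kwargs": {
  "slide": [
    [0,0.001,0.03],
    [0,0.002,0.065],
    [0,0.002,0.095],
    [0,0.002,0.11],
    [0,0.002,0.117]
  ],
  "spin": [0,0,0,0,0],
  "grip": [0.8,0.8,0.8,0.8,0.8]
}}

```text
time_s: 15.83
tcp_pos: [0.5741, -0.3396, 0.0788]
ee_rot: [[-0.999, -0.054, -0.006], [-0.054, 0.999, 0.003], [0.006, 0.003, -1.0]]
wrist_force: [0.7, 0.2, -1.4]
gripper_width: 0.384
gripper_force: 30.0
```

Request:
{"fn": "servo_tool", "kwargs": {
  "slide": [
    [0,0,0.002],
    [0,0,0.004],
    [0,0,0.005],
    [0,0,0.005],
    [0,0,0.005]
  ],
  "spin": [0,0,0,0,0],
  "grip": [0.8,0.8,0.8,0.8,0.8]
}}

```text
time_s: 16.25
tcp_pos: [0.5766, -0.3421, 0.0789]
ee_rot: [[-0.999, -0.053, 0.002], [-0.053, 0.999, -0.001], [-0.002, -0.001, -1.0]]
wrist_force: [0.7, 0.9, -0.5]
gripper_width: 0.385
gripper_force: 30.0
```

Run:
```python
from station import *
from h import *
s=sense();print(s['time_s'],s['tcp_pos'].round(4),s['wrist_force'],s['moment'])
p=capture('side')
cv2.imwrite('pics/s6.png',cv2.resize(p['pixels'][140:240,240:400],(800,500),interpolation=cv2.INTER_CUBIC))
```

```text
16.25 [ 0.5766 -0.3421  0.0789] [ 0.66970345  0.91035951 -0.50680213] [-0.05853446  0.02446292  0.06705073]
```

View pics/s6.png

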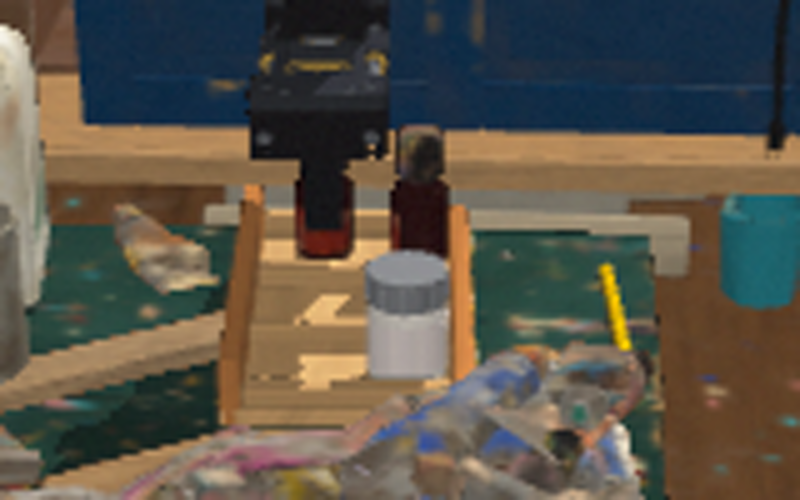

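Request:
{"fn": "servo_tool", "kwargs": {
  "slide": [
    [0,0,0.002],
    [0,0,0.003],
    [0,0,0.003],
    [0,0,0.003],
    [0,0,0.003]
  ],
  "spin": [0,0,0,0,0],
  "grip": [0.8,0.8,0.8,0.4,0.3]
}}

```text
time_s: 16.72
tcp_pos: [0.5759, -0.342, 0.0746]
ee_rot: [[-0.999, -0.053, 0.0], [-0.053, 0.999, -0.0], [-0.0, -0.0, -1.0]]
wrist_force: [0.4, 0.3, -1.8]
gripper_width: 0.468
gripper_force: 0.0
```

Request:
{"fn": "servo_tool", "kwargs": {
  "slide": [
    [0,0,0],
    [0,0,-0.005],
    [0,0,-0.04],
    [0,0,-0.08],
    [0,0,-0.12]
  ],
  "spin": [0,0,0,0,0],
  "grip": [0.3,0.3,0.3,0.2,0]
}}

```text
time_s: 17.13
tcp_pos: [0.5753, -0.3419, 0.1953]
ee_rot: [[-0.999, -0.053, -0.002], [-0.053, 0.999, 0.001], [0.002, 0.001, -1.0]]
wrist_force: [0.3, -0.7, 0.0]
gripper_width: 0.769
gripper_force: 0.0
```

Request:
{"fn": "servo_tool", "kwargs": {
  "slide": [
    [0,0.035,0],
    [0,0.075,0],
    [0,0.115,0],
    [0,0.155,0],
    [0,0.195,0]
  ],
  "spin": [0,0,0,0,0],
  "grip": [0,0,0,0,0]
}}

```text
time_s: 17.55
tcp_pos: [0.5652, -0.1457, 0.195]
ee_rot: [[-0.999, -0.052, 0.001], [-0.052, 0.999, -0.0], [-0.001, -0.0, -1.0]]
wrist_force: [1.2, -0.0, 0.2]
gripper_width: 0.993
gripper_force: 0.0
```

Request:
{"fn": "servo_tool", "kwargs": {
  "slide": [
    [0.012,0.038,0],
    [0.024,0.076,0],
    [0.036,0.114,0],
    [0.048,0.152,0],
    [0.06,0.19,0]
  ],
  "spin": [0,0,0,0,0],
  "grip": [0,0,0,0,0]
}}

```text
time_s: 17.97
tcp_pos: [0.4948, 0.0409, 0.195]
ee_rot: [[-0.999, -0.053, 0.001], [-0.053, 0.999, 0.0], [-0.001, 0.0, -1.0]]
wrist_force: [1.1, 2.2, -0.3]
gripper_width: 0.996
gripper_force: 0.0
```

Request:
{"fn": "servo_tool", "kwargs": {
  "slide": [
    [0.015,0.035,0],
    [0.03,0.07,0],
    [0.042,0.1,0],
    [0.042,0.1,0],
    [0.042,0.1,0]
  ],
  "spin": [0,0,0,0,0],
  "grip": [0,0,0,0,0]
}}

```text
time_s: 18.38
tcp_pos: [0.448, 0.1384, 0.1951]
ee_rot: [[-0.998, -0.057, 0.001], [-0.057, 0.998, 0.0], [-0.001, 0.0, -1.0]]
wrist_force: [-0.4, -0.1, 0.1]
gripper_width: 1.001
gripper_force: 0.0
```

Run:
```python
from station import *
from h import *
s=sense();print(s['time_s'],s['tcp_pos'].round(4))
for i in range(3):
  capture('side')
  for n in('new_pot','new_ink','varnish'):print(n,[(d['point'],d['conf']) for d in tip_of(n,'side')[:3]])
```

```text
18.3833 [0.448  0.1384 0.1951]
new_pot [([0.4496, 0.1373, 0.006], 0.67), ([0.4596, 0.254, 0.0023], 0.16)]
new_ink [([0.5799, -0.3404, 0.024], 0.62)]
varnish [([0.4547, 0.2523, 0.0034], 0.88)]
new_pot [([0.451, 0.137, 0.0027], 0.72)]
new_ink [([0.5776, -0.3441, 0.0247], 0.74)]
varnish [([0.4591, 0.2529, 0.0014], 0.75)]
new_pot [([0.4501, 0.1362, 0.0014], 0.9)]
new_ink [([0.5802, -0.3408, 0.0271], 0.58)]
varnish [([0.4608, 0.2528, 0.0021], 0.85)]
```

Positioned. Descend and grip.

Request:
{"fn": "servo_tool", "kwargs": {
  "slide": [
    [-0.001,0,0.03],
    [-0.001,0,0.07],
    [-0.001,0,0.11],
    [-0.001,0,0.13],
    [-0.001,0,0.137]
  ],
  "spin": [0,0,0,0,0],
  "grip": [0,0,0,0,0]
}}

```text
time_s: 19.4
tcp_pos: [0.4475, 0.1356, 0.0543]
ee_rot: [[-0.999, -0.052, -0.006], [-0.052, 0.999, -0.004], [0.006, -0.004, -1.0]]
wrist_force: [0.9, -0.6, 0.2]
gripper_width: 0.999
gripper_force: 0.0
```

Request:
{"fn": "servo_tool", "kwargs": {
  "slide": [
    [0,0,0],
    [0,0,0],
    [0,0,0],
    [0,0,0],
    [0,0,0]
  ],
  "spin": [0,0,0,0,0],
  "grip": [0.8,0.8,0.8,0.8,0.8]
}}

```text
time_s: 19.82
tcp_pos: [0.4502, 0.1376, 0.059]
ee_rot: [[-0.999, -0.053, 0.003], [-0.053, 0.999, 0.002], [-0.003, 0.002, -1.0]]
wrist_force: [-0.1, 1.1, 0.5]
gripper_width: 0.704
gripper_force: 0.0
```

Request:
{"fn": "servo_tool", "kwargs": {
  "slide": [
    [0,0,0],
    [0,0,0],
    [0,0,0],
    [0,0,0],
    [0,0,0]
  ],
  "spin": [0,0,0,0,0],
  "grip": [0.8,0.8,0.8,0.8,0.8]
}}

```text
time_s: 20.23
tcp_pos: [0.4497, 0.1372, 0.058]
ee_rot: [[-0.999, -0.053, 0.001], [-0.053, 0.999, 0.0], [-0.001, 0.0, -1.0]]
wrist_force: [-0.7, -0.5, 4.4]
gripper_width: 0.491
gripper_force: 30.0
```

Request:
{"fn": "servo_tool", "kwargs": {
  "slide": [
    [0,0,-0.02],
    [0,0,-0.055],
    [0,0,-0.09],
    [0,0,-0.12],
    [-0.005,-0.015,-0.14]
  ],
  "spin": [0,0,0,0,0],
  "grip": [0.8,0.8,0.8,0.8,0.8]
}}

```text
time_s: 20.65
tcp_pos: [0.4559, 0.1238, 0.2006]
ee_rot: [[-0.998, -0.055, 0.004], [-0.055, 0.998, 0.003], [-0.004, 0.002, -1.0]]
wrist_force: [1.0, 0.1, -0.6]
gripper_width: 0.494
gripper_force: 30.0
```

Request:
{"fn": "servo_tool", "kwargs": {
  "slide": [
    [-0.011,-0.035,0],
    [-0.022,-0.07,0],
    [-0.033,-0.107,0],
    [-0.045,-0.143,0],
    [-0.057,-0.179,0]
  ],
  "spin": [0,0,0,0,0],
  "grip": [0.8,0.8,0.8,0.8,0.8]
}}

```text
time_s: 21.07
tcp_pos: [0.5216, -0.055, 0.1972]
ee_rot: [[-0.999, -0.053, -0.001], [-0.053, 0.999, 0.0], [0.001, 0.0, -1.0]]
wrist_force: [0.7, 0.3, -0.9]
gripper_width: 0.491
gripper_force: 30.0
```

Request:
{"fn": "servo_tool", "kwargs": {
  "slide": [
    [-0.012,-0.037,0],
    [-0.024,-0.074,0],
    [-0.036,-0.111,0],
    [-0.0464,-0.14,0],
    [-0.0464,-0.1476,0]
  ],
  "spin": [0,0,0,0,0],
  "grip": [0.8,0.8,0.8,0.8,0.8]
}}

```text
time_s: 21.48
tcp_pos: [0.5769, -0.2022, 0.1962]
ee_rot: [[-0.999, -0.049, -0.001], [-0.049, 0.999, -0.001], [0.001, -0.001, -1.0]]
wrist_force: [0.2, 0.3, -1.2]
gripper_width: 0.493
gripper_force: 30.0
```

Request:
{"fn": "servo_tool", "kwargs": {
  "slide": [
    [0,0,0.02],
    [0,0,0.055],
    [0,0,0.085],
    [0,0,0.1],
    [0,0,0.108]
  ],
  "spin": [0,0,0,0,0],
  "grip": [0.8,0.8,0.8,0.8,0.8]
}}

```text
time_s: 21.9
tcp_pos: [0.5734, -0.1977, 0.0859]
ee_rot: [[-0.999, -0.052, -0.007], [-0.052, 0.999, 0.001], [0.006, 0.002, -1.0]]
wrist_force: [-0.0, 1.0, -0.8]
gripper_width: 0.495
gripper_force: 30.0
```

Request:
{"fn": "servo_tool", "kwargs": {
  "slide": [
    [0,0,0],
    [0,0,0.002],
    [0,0,0.003],
    [0,0,0.003],
    [0,0,0.003]
  ],
  "spin": [0,0,0,0,0],
  "grip": [0.8,0.8,0.8,0.8,0.8]
}}

```text
time_s: 22.32
tcp_pos: [0.5764, -0.1983, 0.0878]
ee_rot: [[-0.999, -0.053, 0.002], [-0.053, 0.999, -0.0], [-0.002, -0.0, -1.0]]
wrist_force: [-0.2, -0.6, -1.0]
gripper_width: 0.492
gripper_force: 30.0
```

Run:
```python
from station import *
from h import *
s=sense();print(s['time_s'],s['tcp_pos'].round(4),s['wrist_force'],s['moment'])
p=capture('side')
cv2.imwrite('pics/s7.png',cv2.resize(p['pixels'][140:240,240:400],(800,500),interpolation=cv2.INTER_CUBIC))
```

```text
22.3167 [ 0.5764 -0.1983  0.0878] [-0.2251733  -0.61712425 -1.00654223] [ 0.04352664 -0.02991101  0.00055295]
```

View pics/s7.png

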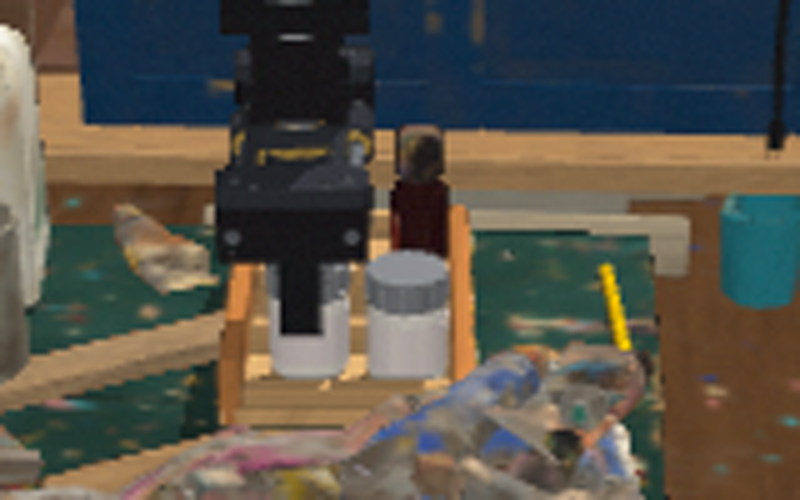

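Request:
{"fn": "servo_tool", "kwargs": {
  "slide": [
    [0,0,0.002],
    [0,0,0.004],
    [0,0,0.004],
    [0,0,0.004],
    [0,0,0.004]
  ],
  "spin": [0,0,0,0,0],
  "grip": [0.8,0.8,0.8,0.4,0.2]
}}

```text
time_s: 22.78
tcp_pos: [0.5757, -0.1984, 0.0825]
ee_rot: [[-0.999, -0.053, 0.0], [-0.053, 0.999, 0.0], [-0.0, 0.0, -1.0]]
wrist_force: [0.2, 0.2, 0.5]
gripper_width: 0.574
gripper_force: 0.0
```

Request:
{"fn": "servo_tool", "kwargs": {
  "slide": [
    [0,0,0],
    [0,0,-0.005],
    [0,0,-0.035],
    [0,0,-0.075],
    [0,0,-0.112]
  ],
  "spin": [0,0,0,0,0],
  "grip": [0.2,0.2,0.2,0.2,0]
}}

```text
time_s: 23.2
tcp_pos: [0.5753, -0.1984, 0.1957]
ee_rot: [[-0.999, -0.053, -0.002], [-0.053, 0.999, -0.0], [0.002, -0.0, -1.0]]
wrist_force: [0.4, -0.3, 1.1]
gripper_width: 0.82
gripper_force: 0.0
```

Request:
{"fn": "servo_tool", "kwargs": {
  "slide": [
    [0.003,0.035,0],
    [0.009,0.075,0],
    [0.016,0.113,0],
    [0.023,0.151,0],
    [0.031,0.189,0]
  ],
  "spin": [0,0,0,0,0],
  "grip": [0,0,0,0,0]
}}

```text
time_s: 23.62
tcp_pos: [0.5342, -0.0098, 0.195]
ee_rot: [[-0.999, -0.052, 0.001], [-0.052, 0.999, 0.0], [-0.001, 0.0, -1.0]]
wrist_force: [1.2, 0.9, 0.3]
gripper_width: 0.995
gripper_force: 0.0
```

Request:
{"fn": "servo_tool", "kwargs": {
  "slide": [
    [0.008,0.038,0],
    [0.016,0.076,0],
    [0.024,0.114,0],
    [0.032,0.152,0],
    [0.04,0.189,0]
  ],
  "spin": [0,0,0,0,0],
  "grip": [0,0,0,0,0]
}}

```text
time_s: 24.03
tcp_pos: [0.484, 0.1771, 0.1951]
ee_rot: [[-0.999, -0.053, 0.001], [-0.053, 0.999, 0.0], [-0.001, 0.0, -1.0]]
wrist_force: [0.6, 0.7, 0.4]
gripper_width: 1.001
gripper_force: 0.0
```

Request:
{"fn": "servo_tool", "kwargs": {
  "slide": [
    [0.01,0.035,0],
    [0.02,0.065,0],
    [0.022,0.078,0],
    [0.022,0.078,0],
    [0.022,0.078,0]
  ],
  "spin": [0,0,0,0,0],
  "grip": [0,0,0,0,0]
}}

```text
time_s: 24.45
tcp_pos: [0.4587, 0.2522, 0.1946]
ee_rot: [[-0.999, -0.054, -0.0], [-0.054, 0.999, -0.0], [0.0, -0.0, -1.0]]
wrist_force: [-0.1, 0.7, -1.0]
gripper_width: 0.997
gripper_force: 0.0
```

Run:
```python
from station import *
from h import *
s=sense();print(s['time_s'],s['tcp_pos'].round(4))
p=capture('side')
for n in('new_pot','old_pot','new_ink','old_ink','varnish','rack','tub'):print(n,[(d['point'],d['conf']) for d in tip_of(n,'side')[:3]])
```

```text
24.45 [0.4587 0.2522 0.1946]
new_pot [([0.5755, -0.1969, 0.0275], 0.67)]
old_pot [([0.5232, -0.1986, 0.0206], 0.59), ([0.4586, 0.2532, -0.0003], 0.29)]
new_ink [([0.5786, -0.3413, 0.0261], 0.53)]
old_ink [([0.521, -0.3441, 0.0228], 0.46)]
varnish [([0.4612, 0.2516, 0.0037], 0.83), ([0.5244, -0.1986, 0.0227], 0.67)]
rack [([0.5568, -0.2678, 0.0154], 0.86)]
tub [([0.4464, 0.3854, 0.0031], 0.96)]
```

Request:
{"fn": "servo_tool", "kwargs": {
  "slide": [
    [-0.001,0,0.03],
    [-0.001,0,0.07],
    [-0.001,0,0.105],
    [-0.001,0,0.122],
    [-0.001,0,0.129]
  ],
  "spin": [0,0,0,0,0],
  "grip": [0,0,0,0,0]
}}

```text
time_s: 25.27
tcp_pos: [0.4584, 0.2504, 0.0624]
ee_rot: [[-0.999, -0.052, -0.005], [-0.052, 0.999, -0.004], [0.005, -0.004, -1.0]]
wrist_force: [-0.7, -0.1, 0.4]
gripper_width: 0.996
gripper_force: 0.0
```

Request:
{"fn": "servo_tool", "kwargs": {
  "slide": [
    [0,0,0],
    [0,0,0],
    [0,0,0],
    [0,0,0],
    [0,0,0]
  ],
  "spin": [0,0,0,0,0],
  "grip": [0.8,0.8,0.8,0.8,0.8]
}}

```text
time_s: 25.68
tcp_pos: [0.4605, 0.2528, 0.067]
ee_rot: [[-0.999, -0.053, 0.002], [-0.053, 0.999, 0.002], [-0.002, 0.002, -1.0]]
wrist_force: [0.5, 0.3, -0.3]
gripper_width: 0.707
gripper_force: 0.0
```

Request:
{"fn": "servo_tool", "kwargs": {
  "slide": [
    [0,0,0],
    [0,0,0],
    [0,0,0],
    [0,0,0],
    [0,0,0]
  ],
  "spin": [0,0,0,0,0],
  "grip": [0.8,0.8,0.8,0.8,0.8]
}}

```text
time_s: 26.1
tcp_pos: [0.4598, 0.2522, 0.0656]
ee_rot: [[-0.999, -0.053, 0.0], [-0.053, 0.999, 0.0], [-0.0, 0.0, -1.0]]
wrist_force: [-0.2, -0.5, 1.8]
gripper_width: 0.383
gripper_force: 30.0
```

Request:
{"fn": "servo_tool", "kwargs": {
  "slide": [
    [0,0,0],
    [0,0,0],
    [0,0,0],
    [0,0,0],
    [0,0,0]
  ],
  "spin": [0,0,0,0,0],
  "grip": [0.8,0.8,0.8,0.8,0.8]
}}

```text
time_s: 26.52
tcp_pos: [0.4599, 0.2522, 0.0656]
ee_rot: [[-0.999, -0.053, 0.0], [-0.053, 0.999, 0.0], [-0.0, 0.0, -1.0]]
wrist_force: [0.2, 0.2, 2.2]
gripper_width: 0.374
gripper_force: 30.0
```

Request:
{"fn": "servo_tool", "kwargs": {
  "slide": [
    [0,0,-0.02],
    [0,0,-0.055],
    [0,0,-0.09],
    [0,0,-0.125],
    [0,-0.01,-0.16]
  ],
  "spin": [0,0,0,0,0],
  "grip": [0.8,0.8,0.8,0.8,0.8]
}}

```text
time_s: 26.93
tcp_pos: [0.4601, 0.2427, 0.2268]
ee_rot: [[-0.999, -0.054, -0.0], [-0.054, 0.999, 0.0], [0.0, 0.0, -1.0]]
wrist_force: [0.4, 0.5, -1.2]
gripper_width: 0.38
gripper_force: 30.0
```

Request:
{"fn": "servo_tool", "kwargs": {
  "slide": [
    [-0.002,-0.03,0],
    [-0.004,-0.065,0],
    [-0.006,-0.103,0],
    [-0.008,-0.141,0],
    [-0.011,-0.18,0]
  ],
  "spin": [0,0,0,0,0],
  "grip": [0.8,0.8,0.8,0.8,0.8]
}}

```text
time_s: 27.35
tcp_pos: [0.4801, 0.0615, 0.2253]
ee_rot: [[-0.999, -0.054, -0.001], [-0.054, 0.999, 0.0], [0.0, 0.0, -1.0]]
wrist_force: [0.7, 0.6, -0.8]
gripper_width: 0.379
gripper_force: 30.0
```

Request:
{"fn": "servo_tool", "kwargs": {
  "slide": [
    [-0.002,-0.039,0],
    [-0.004,-0.078,0],
    [-0.006,-0.117,0],
    [-0.008,-0.156,0],
    [-0.011,-0.195,0]
  ],
  "spin": [0,0,0,0,0],
  "grip": [0.8,0.8,0.8,0.8,0.8]
}}

```text
time_s: 27.77
tcp_pos: [0.5014, -0.133, 0.2252]
ee_rot: [[-0.999, -0.053, -0.001], [-0.053, 0.999, 0.0], [0.001, 0.0, -1.0]]
wrist_force: [1.0, 0.8, -0.9]
gripper_width: 0.381
gripper_force: 30.0
```

Request:
{"fn": "servo_tool", "kwargs": {
  "slide": [
    [-0.003,-0.038,0],
    [-0.006,-0.075,0],
    [-0.009,-0.11,0],
    [-0.0113,-0.13,0],
    [-0.0113,-0.14,0]
  ],
  "spin": [0,0,0,0,0],
  "grip": [0.8,0.8,0.8,0.8,0.8]
}}

```text
time_s: 28.18
tcp_pos: [0.5205, -0.2729, 0.2244]
ee_rot: [[-0.999, -0.05, -0.001], [-0.05, 0.999, 0.0], [0.001, 0.0, -1.0]]
wrist_force: [-0.1, -0.1, -1.0]
gripper_width: 0.384
gripper_force: 30.0
```

Request:
{"fn": "servo_tool", "kwargs": {
  "slide": [
    [0,0,0],
    [0,0,0.03],
    [0,0,0.065],
    [0,0,0.08],
    [0,0,0.085]
  ],
  "spin": [0,0,0,0,0],
  "grip": [0.8,0.8,0.8,0.8,0.8]
}}

```text
time_s: 28.6
tcp_pos: [0.5184, -0.2683, 0.137]
ee_rot: [[-0.999, -0.053, -0.007], [-0.053, 0.999, 0.003], [0.007, 0.003, -1.0]]
wrist_force: [-0.3, 0.5, -0.6]
gripper_width: 0.382
gripper_force: 30.0
```

Run:
```python
from station import *
s=sense();print(s['time_s'],s['tcp_pos'].round(4),s['wrist_force'])
```

```text
28.6 [ 0.5184 -0.2683  0.137 ] [-0.32913032  0.49575527 -0.57715391]
```

Request:
{"fn": "servo_tool", "kwargs": {
  "slide": [
    [0,0,0.01],
    [0,0,0.025],
    [0,0,0.038],
    [0,0,0.043],
    [0,0,0.043]
  ],
  "spin": [0,0,0,0,0],
  "grip": [0.8,0.8,0.8,0.8,0.8]
}}

```text
time_s: 29.02
tcp_pos: [0.5207, -0.2698, 0.0972]
ee_rot: [[-0.999, -0.053, -0.001], [-0.053, 0.999, 0.0], [0.001, 0.0, -1.0]]
wrist_force: [0.5, -0.2, -1.1]
gripper_width: 0.379
gripper_force: 30.0
```

Run:
```python
from station import *
from h import *
s=sense();print(s['time_s'],s['tcp_pos'].round(4),s['wrist_force'])
a=capture('side')['pixels'];b=capture('top')['pixels']
cv2.imwrite('pics/s8.png',np.vstack([cv2.resize(a[130:240,240:400],(436,300),interpolation=cv2.INTER_CUBIC),cv2.resize(b[170:280,350:510],(436,300),interpolation=cv2.INTER_CUBIC)]))
```

```text
29.0167 [ 0.5207 -0.2698  0.0972] [ 0.46938627 -0.23437649 -1.10519608]
```

View pics/s8.png

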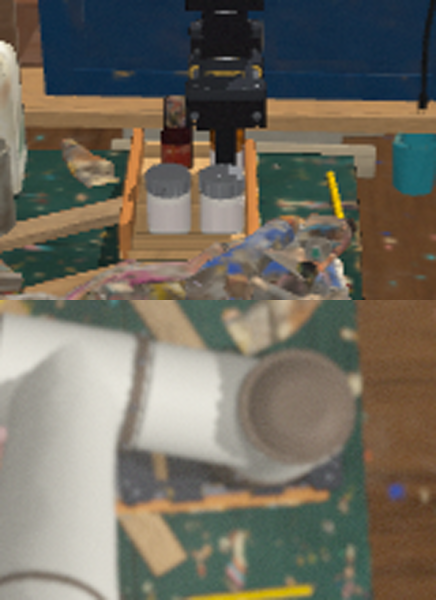

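Request:
{"fn": "servo_tool", "kwargs": {
  "slide": [
    [0,0,0.003],
    [0,0,0.0055],
    [0,0,0.006],
    [0,0,0.006],
    [0,0,0.006]
  ],
  "spin": [0,0,0,0,0],
  "grip": [0.8,0.8,0.8,0.8,0.45]
}}

```text
time_s: 29.53
tcp_pos: [0.5209, -0.2705, 0.0917]
ee_rot: [[-0.999, -0.053, 0.0], [-0.053, 0.999, -0.0], [-0.0, -0.0, -1.0]]
wrist_force: [0.6, -0.0, 0.6]
gripper_width: 0.406
gripper_force: 0.0
```

Request:
{"fn": "servo_tool", "kwargs": {
  "slide": [
    [0,0,0],
    [0,0,0],
    [0,0,-0.01],
    [0,0,-0.035],
    [0,0,-0.07]
  ],
  "spin": [0,0,0,0,0],
  "grip": [0.45,0.45,0.45,0.45,0.45]
}}

```text
time_s: 29.95
tcp_pos: [0.519, -0.2699, 0.1602]
ee_rot: [[-0.999, -0.052, -0.006], [-0.052, 0.999, 0.002], [0.006, 0.002, -1.0]]
wrist_force: [0.9, -0.0, -0.2]
gripper_width: 0.544
gripper_force: 0.0
```

Request:
{"fn": "servo_tool", "kwargs": {
  "slide": [
    [0,0,-0.04],
    [0,0.02,-0.07],
    [0,0.055,-0.07],
    [0,0.09,-0.07],
    [0,0.13,-0.07]
  ],
  "spin": [0,0,0,0,0],
  "grip": [0.45,0.45,0.45,0.45,0.45]
}}

```text
time_s: 30.37
tcp_pos: [0.5139, -0.1399, 0.2333]
ee_rot: [[-0.999, -0.051, 0.003], [-0.051, 0.999, -0.0], [-0.003, -0.0, -1.0]]
wrist_force: [1.1, 0.9, 0.1]
gripper_width: 0.549
gripper_force: 0.0
```

Request:
{"fn": "servo_tool", "kwargs": {
  "slide": [
    [0,0.04,0],
    [0,0.08,0],
    [0,0.12,0],
    [0,0.16,0],
    [0,0.18,0]
  ],
  "spin": [0,0,0,0,0],
  "grip": [0.45,0.45,0.45,0.45,0.45]
}}

```text
time_s: 30.78
tcp_pos: [0.5042, 0.0425, 0.2329]
ee_rot: [[-0.998, -0.056, 0.002], [-0.056, 0.998, 0.001], [-0.002, 0.001, -1.0]]
wrist_force: [-0.4, -0.6, 0.0]
gripper_width: 0.548
gripper_force: 0.0
```

Run:
```python
from station import *
from h import *
s=sense();print(s['time_s'],s['tcp_pos'].round(4))
for c in('side','top'):
  a=capture(c)['pixels']
  for n in('new_pot','old_pot','new_ink','old_ink','varnish','rack','tub'):print(c,n,[(d['point'],d['conf']) for d in tip_of(n,c)[:3]])
  if c=='side':A=a
cv2.imwrite('pics/s9.png',np.vstack([cv2.resize(A[130:240,240:400],(436,300),interpolation=cv2.INTER_CUBIC),cv2.resize(a[170:280,350:510],(436,300),interpolation=cv2.INTER_CUBIC)]))
```

```text
30.7833 [0.5042 0.0425 0.2329]
side new_pot [([0.5756, -0.196, 0.0281], 0.92)]
side old_pot [([0.5203, -0.1979, 0.0211], 0.88)]
side new_ink [([0.5769, -0.3422, 0.0258], 0.5), ([0.5557, -0.2688, 0.015], 0.17)]
side old_ink []
side varnish []
side rack [([0.5564, -0.2697, 0.0113], 0.69)]
side tub [([0.4452, 0.3905, 0.0021], 0.64)]
top new_pot [([0.5751, -0.1973, 0.0255], 0.56)]
top old_pot [([0.5227, -0.1988, 0.023], 0.7)]
top new_ink [([0.5828, -0.3433, 0.0228], 0.76)]
top old_ink []
top varnish [([0.5208, -0.2701, 0.0269], 0.53), ([0.4491, 0.3871, -0.0012], 0.24)]
top rack [([0.5201, -0.2692, 0.0288], 0.48)]
top tub [([0.4473, 0.3879, -0.0001], 0.82), ([0.5587, -0.2756, 0.0171], 0.53)]
```

View pics/s9.png

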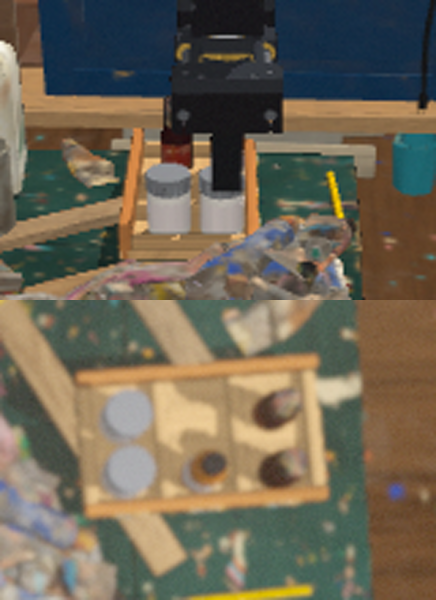

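```bash
python3 -c "
from station import *
print(finish_job())"
```

```text
the job is handed in; nothing more can be done
None
```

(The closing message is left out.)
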